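# Consolidate eyedrop cartons and stack the emptied tray

### The arm

A 6-joint arm with a two-finger parallel gripper is mounted at the origin on the work surface. World frame = base frame: x ahead of the robot, y to its left, z up, the work surface at z = 0. Lengths are in m, angles in rad, forces in N, time in s.
With the tool pointing down it reaches from about 0.375 to 0.925 m from the base axis. Payload 5.7 kg.
Tool frame: the origin (TCP) lies on the centre line of the jaws, within the pads' length; the fingertips stand 14 mm ahead of it and the grasp point (between the pads) lies 5 mm behind it; z points along the fingers, y is the line along which they close (so a half turn about z gives the same grasp; the last joint's range is limited). The gripper opens to 85 mm and grips with 20 to 120 N. Pads are 22 mm wide; open, the fingers measure 114 mm over their backs; the gripper's body (76 mm by 85 mm) begins 54 mm behind the grasp point. The pads swing forward as they close: fully open they stand 13 mm farther back than shut.
Start: joints at [1.009, 0.359, 1.51, -0, 1.272, -0.115], TCP at [0.259, 0.541, 0.245] pointing down, gripper open.
Joint ranges: [-2.97, 2.97], [-1.01, 2.36], [0.21, 2.38], [-0.96, 4.11], [0.2, 2.71], [-2.98, 2.98]. Speed limits (rad/s): [2.39, 2.39, 3.14, 3.14, 3.14, 3.14].

### API

Orientations are given as [roll, pitch, yaw] about the fixed x, y, z axes, in that order (R = Rz(yaw) Ry(pitch) Rx(roll)).
In Python, from station import * gives the robot as it stands.
- The arm moves only by the shell command python3 -m crank 'ROWS' [FORCE]. ROWS is JSON, a list that holds one entry, the list of rows, each a list of 7 numbers: the shift along the tool's x, y, z as a fraction of full scale, then the turn, a rotation vector about the tool's x, y, z as a fraction of full scale, then the closure in counts, from 0 (fully open) to 255 (shut). A call has 1 to 10 rows; each row shifts and turns the commanded pose from where the row before left it, along the tool's axes as they then stand; what a row does not reach is not made up. Full scale, the value 1, is 30 mm for a shift and 0.08 rad for a turn. A row lasts 1/12 s, in which the tool goes at most 41.7 mm and 7.16 degrees, less where a joint would pass 70% of its speed; a pose out of reach is approached as far as the arm can. A call with a number of a shift or a turn outside -1 to 1 is refused whole. A call with a gripper value outside its range is refused whole. The fingers move at their own pace and stop on an object; FORCE is the grip in N (left out, the last holds). Time passes only in rows, so rows that do not move let the fingers close. It gives the time, the measured TCP pose, the force, the opening and the grip force at its end, in the units of the state.
- observe(): the state, without advancing time (a new reading comes with each control period).
- get_image(name): name is "side" or "top"; returns the picture (480x640x3 uint8, red, green, blue); there is no depth.
- get_calibration(name): a dict with "mtx" (3x3 intrinsics, pixels), "cam_to_world" (4x4, takes a point from camera to world coordinates). Camera axes: x right, y down, z forward; pixel columns grow to the right and rows downward; lengths in m; the calibration is good to about 2 mm. A picture is of the moment at which its call begins. get_calibration takes no time and is no camera call.
- hand_in(): hands the job in; it is judged then, once.
The state is a dict: "t": time; "q": joint angles; "qvel": joint speeds; "joint_torque": joint torques, N m; "position": TCP position; "orientation": TCP orientation; "force": force on the tool from outside, world axes, zero at the start; "moment": the same for the moment, N m; "finger_gap": opening from 0.0 (shut) to 1.0 (fully open); "grasp_force": force on a finger pad.
Only numpy, scipy, OpenCV 4.12 (cv2) and the standard library are available. Lean on these libraries where they do the work, as an engineer would, in place of code of your own. Each camera call takes 0.05 s, during which the arm holds its last target. There are 200 camera calls.

### The job

Fill up the white tray: move the two orange cartons from the blue tray into the row in the white tray, nudging the two green cartons together to make room, so that all four stand upright side by side on its floor and none is ever knocked over. Then stack the emptied blue tray squarely on the empty grey tray, its foot dropped fully inside the grey tray's rim, and let go. Leave the white and grey trays where they stand, and do not disturb the mug, the lidded box, the two eyedrop bottles or the lamp.

Things in the scene. Friction and masses are not known exactly. Their poses are not given: they have to be found in the camera images.
- tray_white: White open plastic tray, loose, 250 g, 146 (x) x 66 (y) x 40 mm high. Origin: centre of underside. Walls 4 mm; inside 138 x 58 mm, floor 9 mm above origin: holds a row of four cartons along x. Starts with the green cartons, one near the -x end, one near the middle; the only gap wide enough for a carton (41 to 57 mm, at the +x end) cannot take two until the green ones are pushed towards -x. They slide easily.
- tray_blue: Blue open plastic tray, loose, 250 g, 146 (x) x 66 (y) x 40 mm high. Origin: centre of underside. Same shape as the white tray; starts with the orange cartons. Foot underneath 128 x 48 x 5 mm drops between the walls of a tray below with 5 mm play a side; nested, its origin is 35 mm above the lower tray's. Once empty it can be gripped from above across its 66 mm width.
- tray_grey: Grey open plastic tray, loose, 250 g, 146 (x) x 66 (y) x 40 mm high. Origin: centre of underside. Same shape as the white tray. Starts empty and is the bottom of the stack.
- carton_green1: Eyedrop carton, closed, rigid: 30 mm thick (its x), 50 mm wide (its y), 84 mm tall, about 60 g, white with green bands and green patch on top. Origin: centre of its underside; z up. Starts standing in the white tray, its x along the tray's long axis to within 0.05 rad.
- carton_green2: Eyedrop carton, closed, rigid: 30 mm thick (its x), 50 mm wide (its y), 84 mm tall, about 60 g, white with green bands and green patch on top. Origin: centre of its underside; z up. Starts standing in the white tray, its x along the tray's long axis to within 0.05 rad.
- carton_orange1: Eyedrop carton, closed, rigid: 30 mm thick (its x), 50 mm wide (its y), 84 mm tall, about 60 g, white with orange bands and orange patch on top. Origin: centre of its underside; z up. Starts standing in the blue tray, its x along the tray's long axis to within 0.05 rad.
- carton_orange2: Eyedrop carton, closed, rigid: 30 mm thick (its x), 50 mm wide (its y), 84 mm tall, about 60 g, white with orange bands and orange patch on top. Origin: centre of its underside; z up. Starts standing in the blue tray, its x along the tray's long axis to within 0.05 rad.
- lamp: Yellow plastic lamp, fixed: round base 84 mm across and 20 mm high with a small black switch block towards -x, post 14 mm across, shade at the top between 0.22 and 0.30 m high and within 62 mm of the post's axis on the -x side. Origin: centre of its underside. Bystander and obstacle; stands beyond the trays.
- mug: Blue ceramic mug, 80 mm across, 85 mm high, handle roughly towards the robot; loose bystander. Origin: centre of its underside.
- lidbox: White plastic box with green flip lid, shut, 79 x 109 mm, 45 mm high; loose bystander. Origin: centre of its underside.
- steel_tray: Shallow steel tray 105 mm (x) by 150 mm (y), rim 12 mm high, fixed, holding tweezers and the two eyedrop bottles. Origin: centre of its underside.
- drops1: Eyedrop bottle with blue cap, 28 mm across, 68 mm tall, loose bystander standing in the steel tray. Origin: centre of its underside.
- drops2: Eyedrop bottle with red cap, 28 mm across, 68 mm tall, loose bystander standing in the steel tray. Origin: centre of its underside.
Not all that is in view belongs to the job. What is shaped like the carton_orange1 but purple is not meant.

How it is judged:
By the outcome, as a careful person would: the job done as asked, in the order asked, and still so for the second after the job is handed in, with the robot touching nothing.
It also fails if it takes over 72 s, if anything falls off the work surface, if the arm or the gripper's body presses on something with over 40 N, if the wrist force passes 120 N, or if a joint passes its speed limit or range.

## Working session

There is one attempt and no reset: what is moved stays moved. The work goes in short steps, Python scripts to look and compute and a shell command to move; the robot and the scene stay as the last step left them, time stands still between calls to the robot, and variables do not carry over. Pictures are saved under pics/ and viewed, at most 10 in all, crops included, and the job is handed in when it is done.

```bash
mkdir -p pics; ls; python3 - <<'E'
from station import *
import cv2
for n in("top","side"):
    cv2.imwrite(f"pics/{n}0.png",get_image(n)[:,:,::-1]); c=get_calibration(n); print(n,c["mtx"],c["cam_to_world"])
o=observe(); print(o)
E
```

```text
pics
top [[457.47158372   0.         322.15504699]
 [  0.         457.47158372 238.99123278]
 [  0.           0.           1.        ]] [[ 0.00402049 -0.98123497  0.19277389  0.3494277 ]
 [-0.99998237 -0.00478763 -0.00351378 -0.05034202]
 [ 0.00437077 -0.19275637 -0.98123691  1.12365412]
 [ 0.          0.          0.          1.        ]]
side [[489.76536992   0.         321.43999768]
 [  0.         489.76536992 247.22620584]
 [  0.           0.           1.        ]] [[ 0.91724022 -0.30921814  0.25110659  0.28111398]
 [-0.39813258 -0.6916027   0.60264098 -0.66484371]
 [-0.01268153 -0.65274026 -0.75747563  0.79247757]
 [ 0.          0.          0.          1.        ]]
{'t': 0.1, 'q': array([ 1.00889701e+00,  3.59453433e-01,  1.51134626e+00,  2.71721429e-05,
        1.27252091e+00, -1.15079461e-01]), 'qvel': array([-0.00024236, -0.00080979, -0.00164716,  0.00027975,  0.0006192 ,
       -0.0002349 ]), 'joint_torque': array([-2.01243558e-03, -5.28657639e+01, -2.79348868e+01, -1.37751927e-04,
        5.15578067e-03,  6.71402108e-05]), 'position': array([0.2589213 , 0.54058389, 0.24451706]), 'orientation': array([-3.13987911e+00, -2.24200342e-04,  2.69476460e+00]), 'force': array([ 0.58669245,  0.47411008, -0.58166757]), 'moment': array([-0.06161618,  0.00991127, -0.05432179]), 'grasp_force': 0.0, 'finger_gap': 1.0009678715636072}
```

View pics/top0.png

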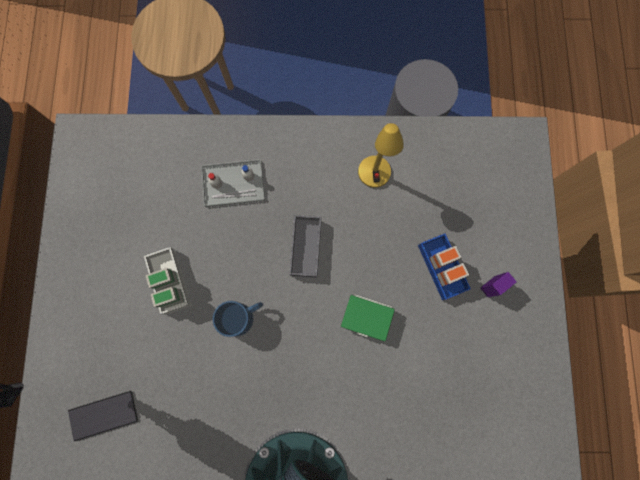

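View pics/side0.png

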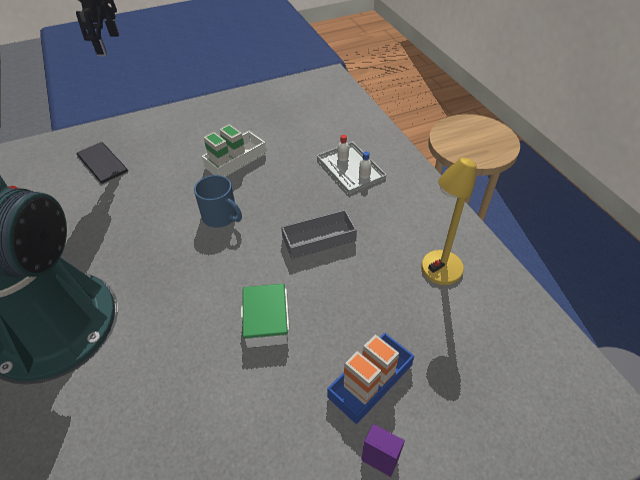

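```bash
cat >h.py <<'E'
from station import *
import numpy as np,cv2
def ray(n,uv,z):
    c=get_calibration(n);T=c["cam_to_world"];uv=np.atleast_2d(uv)
    d=np.c_[uv,np.ones(len(uv))]@np.linalg.inv(c["mtx"]).T@T[:3,:3].T
    return (T[:3,3]+d*((z-T[2,3])/d[:,2])[:,None])[:,:2]
def proj(n,P):
    c=get_calibration(n);T=np.linalg.inv(c["cam_to_world"])
    p=(np.atleast_2d(P)@T[:3,:3].T+T[:3,3])@c["mtx"].T
    return p[:,:2]/p[:,2:]
def caps(n,im,col,z=.093,minA=20):
    h=cv2.cvtColor(im,cv2.COLOR_RGB2HSV);lo,hi=dict(orange=(3,17),green=(45,80))[col]
    m=cv2.inRange(h,(lo,130,60),(hi,255,255))
    k,l,s,c=cv2.connectedComponentsWithStats(m,connectivity=4);r=[]
    for i in range(1,k):
        if s[i,4]<minA: continue
        v,u=np.where(l==i);p=ray(n,np.c_[u,v].astype(float),z);(cx,cy),wh,a=cv2.minAreaRect((p*1000).astype(np.float32))
        r.append((c[i].round(1).tolist(),p.mean(0).round(4).tolist(),np.round(wh,0).tolist(),round(a,1),int(s[i,4])))
    return r
E
python3 - <<'E'
from h import *
t=cv2.imread("pics/top0.png");s=cv2.imread("pics/side0.png")
for n,i in(("top",t),("side",s)):
    for c in("orange","green"):
        for r in caps(n,i[:,:,::-1],c):print(n,c,r)
f=lambda i,u,v,w,h,k:cv2.resize(i[v:v+h,u:u+w],None,fx=k,fy=k,interpolation=cv2.INTER_CUBIC)
A=np.hstack([f(t,133,240,66,80,4),f(t,273,206,66,80,4),f(t,410,226,66,80,4)])
B=np.hstack([f(s,190,100,88,88,3),f(s,275,190,88,88,3),f(s,324,333,88,88,3)])
cv2.imwrite("pics/m0.png",np.vstack([A,B]))
E
```

```text
top orange ([27.7, 1.6], [1.1648, 0.6988], [12.0, 31.0], 0.4, 28)
top orange ([47.7, 5.0], [1.1554, 0.647], [33.0, 10.0], 49.1, 24)
top orange ([555.2, 11.6], [1.1461, -0.6462], [27.0, 67.0], 59.6, 100)
top orange ([568.5, 6.5], [1.1609, -0.6817], [18.0, 42.0], 70.0, 51)
top orange ([579.0, 3.6], [1.1696, -0.7094], [26.0, 17.0], 55.5, 26)
top orange ([519.8, 13.4], [1.14, -0.5551], [12.0, 18.0], 38.6, 21)
top orange ([594.5, 18.5], [1.1269, -0.7445], [31.0, 31.0], 55.7, 61)
top orange ([631.5, 20.3], [1.1224, -0.8382], [16.0, 35.0], 65.9, 34)
top orange ([497.0, 20.0], [1.1209, -0.4958], [15.0, 23.0], 86.1, 22)
top orange ([516.6, 20.7], [1.1191, -0.5454], [23.0, 11.0], 8.3, 24)
top orange ([569.9, 23.6], [1.1119, -0.6802], [33.0, 27.0], 29.8, 52)
top orange ([636.7, 29.4], [1.0965, -0.8482], [9.0, 22.0], 44.5, 20)
top orange ([545.7, 35.9], [1.0766, -0.6156], [18.0, 20.0], 51.8, 21)
top orange ([595.9, 35.8], [1.0776, -0.7425], [20.0, 12.0], 38.4, 22)
top orange ([532.6, 41.1], [1.0617, -0.5812], [13.0, 41.0], 59.7, 35)
top orange ([589.0, 40.7], [1.0637, -0.7235], [27.0, 11.0], 23.
[... 4080 characters left out ...]
([596.9, 475.5], [0.0511, -0.6301], [12.0, 12.0], 44.2, 25)
top green ([374.8, 316.9], [0.3762, -0.1718], [99.0, 70.0], 72.5, 677)
top green ([356.8, 315.8], [0.3782, -0.1317], [28.0, 29.0], 0.2, 71)
top green ([362.9, 330.8], [0.3456, -0.1449], [28.0, 11.0], 72.1, 38)
side orange ([380.9, 348.9], [0.5143, -0.3436], [21.0, 39.0], 22.7, 296)
side orange ([379.7, 363.4], [0.5007, -0.3652], [32.0, 56.0], 51.2, 156)
side orange ([362.6, 366.4], [0.474, -0.3591], [21.0, 39.0], 22.9, 316)
side orange ([360.5, 380.8], [0.4603, -0.3791], [32.0, 57.0], 52.5, 185)
side green ([214.1, 138.0], [0.4179, 0.3047], [18.0, 34.0], 18.3, 42)
side green ([243.0, 312.0], [0.3339, -0.1865], [97.0, 0.0], 72.5, 49)
```

View pics/m0.png

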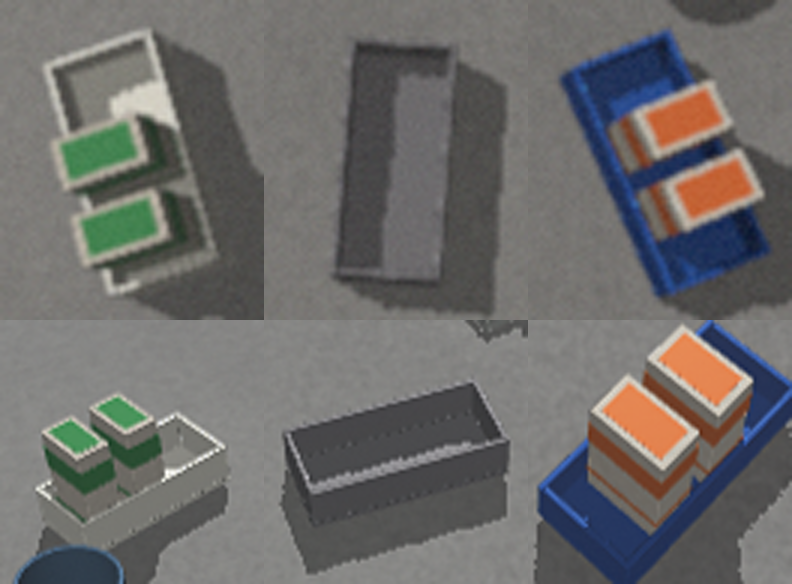

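```bash
python3 - <<'E'
from h import *
from scipy.optimize import least_squares
C=np.array([[1,1],[1,-1],[-1,-1],[-1,1]])*[.073,.033]  # TL,TR,BR,BL in top image
def fit(top,to,side,so,idx):
    T=(np.array(top)+.5)/4-.5+to; S=(np.array(side)+.5)/3-.5+so
    def f(p):
        c,s=np.cos(p[2]),np.sin(p[2]);W=np.c_[C@np.array([[c,s],[-s,c]])+p[:2],np.full(4,.04)]
        return np.r_[(proj("top",W)-T).ravel(),(proj("side",W[idx])-S).ravel()]
    r=least_squares(f,[.5,0,0]);return r.x.round(4),abs(r.fun).max().round(2)
# side order: which of TL,TR,BR,BL
print("white",fit([(45,65),(152,31),(214,257),(110,292)],(133,240),[(178,92),(229,130),(85,203),(37,169)],(190,100),[0,1,2,3]))
print("grey",fit([(91,42),(192,47),(174,282),(70,276)],(273,206),[(208,63),(244,120),(47,172),(21,111)],(275,190),[0,1,2,3]))
print("blue",fit([(34,75),(144,31),(241,250),(135,297)],(410,226),[(12,165)],(324,333),[3]))
# cap-centres by corner-less mean of patch: green
for n,f,b in(("top","top0",(140,262,185,310)),("side","side0",(200,118,250,165))):
    im=cv2.imread(f"pics/{f}.png");h=cv2.cvtColor(im,cv2.COLOR_BGR2HSV)
    m=cv2.inRange(h,(45,90,95 if n=="top" else 105),(85,255,255));z=np.zeros_like(m);z[b[1]:b[3],b[0]:b[2]]=m[b[1]:b[3],b[0]:b[2]]
    k,l,s,c=cv2.connectedComponentsWithStats(z,connectivity=4)
    for i in range(1,k):
        if s[i,4]>15:
            v,u=np.where(l==i);p=ray(n,np.c_[u,v].astype(float),.093);print(n,c[i],p.mean(0).round(4),cv2.minAreaRect((p*1000).astype(np.float32))[1:],s[i,4])
E
```

```text
white (array([0.4624, 0.3168, 0.3394]), np.float64(1.41))
grey (array([ 0.5459, -0.0146, -0.067 ]), np.float64(1.64))
blue (array([ 0.4986, -0.347 ,  0.3957]), np.float64(1.84))
top [157.1641791  277.23134328] [0.4622 0.3177] ((18.32547950744629, 36.81340789794922), 20.484216690063477) 134
top [162.34057971 296.36231884] [0.4194 0.303 ] ((17.979202270507812, 36.313751220703125), 18.971054077148438) 138
side [230.12658228 130.43037975] [0.4606 0.3175] ((19.688514709472656, 36.03863525390625), 19.16434669494629) 79
side [214.41176471 138.48235294] [0.418  0.3025] ((19.62898063659668, 37.2561149597168), 20.249608993530273) 85
```

Orange targets are at top pixels (448,255) and (456,273) in the blue tray. The look-alikes are the purple carton (498,285), the green pair (157,277)/(162,296) and the lidbox lid (368,317). The close crop confirms that the orange-topped pair is the right one. I'll slide the greens first by gripping the middle one (green2).

```bash
cat >>h.py <<'E'
def to(x,y,z,yaw):
    o=observe();p=o["position"];R=cv2.Rodrigues(np.zeros(3))[0]
    from scipy.spatial.transform import Rotation as Q
    q=Q.from_euler("xyz",o["orientation"]);d=q.inv().apply(np.array([x,y,z])-p)/.03
    g=Q.from_euler("xyz",[np.pi,0,yaw]);r=(q.inv()*g).as_rotvec()/.08
    q2=(g.inv().apply(np.array([x,y,z])-p))/.03
    print("units: shift",d.round(2),"turn",r.round(2),"| shift if turned first",q2.round(2),"t",round(o["t"],2),"F",o["force"].round(1),"gap",round(o["finger_gap"],3))
E
python3 -m crank '[[[0,0,0,0,0,-0.99,0],[0,0,0,0,0,-0.99,0],[0,0,0,0,0,-0.99,0],[0,0,0,0,0,-0.99,0],[0,0,0,0,0,-0.99,0],[0,0,0,0,0,-0.99,0],[0,0,0,0,0,-0.99,0],[0,0,0,0,0,-0.99,0],[0,0,0,0,0,-0.99,0],[0,0,0,0,0,-0.99,0]]]' 30
python3 -m crank '[[[-0.39,-0.92,0.28,0,0,0,0],[-0.39,-0.92,0.28,0,0,0,0],[-0.39,-0.92,0.28,0,0,0,0],[-0.39,-0.92,0.28,0,0,0,0],[-0.39,-0.92,0.28,0,0,0,0],[-0.39,-0.92,0.28,0,0,0,0],[-0.39,-0.92,0.28,0,0,0,0],[-0.39,-0.92,0.28,0,0,0,0],[-0.39,-0.92,0.28,0,0,0,0],[0,0,0,0,0,0,0]]]'
python3 -c "
from h import *
to(.4614,.3176,.062,3.487)"
```

```text
t: 0.93
position: [0.259, 0.5407, 0.2447]
orientation: [-3.141, -0.001, -2.793]
force: [-0.3, 0.5, 0.2]
finger_gap: 0.999
grasp_force: 0.0
t: 1.77
position: [0.4448, 0.339, 0.1679]
orientation: [-3.139, -0.002, -2.8]
force: [-0.4, -0.1, -1.3]
finger_gap: 0.999
grasp_force: 0.0
units: shift [-0.29 -0.85  3.53] turn [-0.03 -0.02 -0.04] | shift if turned first [-0.28 -0.86  3.53] t 1.77 F [-0.4 -0.1 -1.3] gap 0.999
```

```bash
python3 -m crank '[[[-0.28,-0.86,0,0,0,0,0],[0,0,0.7,0,0,0,0],[0,0,0.7,0,0,0,0],[0,0,0.7,0,0,0,0],[0,0,0.7,0,0,0,0],[0,0,0.6,0,0,0,0],[0,0,0.13,0,0,0,0],[0,0,0,0,0,0,0]]]' 20
python3 -c "
from h import *
to(.4614,.3176,.062,3.487)
im=get_image('side')[60:220,150:330,::-1];cv2.imwrite('pics/g1.png',cv2.resize(im,None,fx=3,fy=3))"
```

```text
t: 2.43
position: [0.4576, 0.3211, 0.0625]
orientation: [-3.141, -0.004, -2.796]
force: [-0.6, 0.4, 0.5]
finger_gap: 0.998
grasp_force: 0.0
units: shift [-0.08 -0.15  0.02] turn [-0.01 -0.05 -0.  ] | shift if turned first [-0.08 -0.15  0.02] t 2.43 F [-0.6  0.4  0.5] gap 0.998
```

View pics/g1.png

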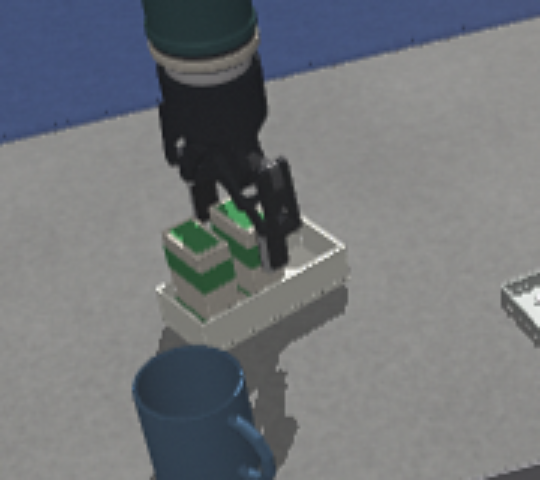

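The open fingers straddle the middle green carton at crop pixel (235,235). I'll trim the position and close.

```bash
python3 -m crank '[[[-0.08,-0.15,0,0,0,0,0],[0,0,0,0,0,0,0],[0,0,0,0,0,0,200],[0,0,0,0,0,0,200],[0,0,0,0,0,0,200],[0,0,0,0,0,0,200],[0,0,0,0,0,0,200],[0,0,0,0,0,0,200],[0,0,0,0,0,0,200]]]' 20
python3 -c "
from h import *
to(.4614,.3176,.062,3.487)"
```

```text
t: 3.23
position: [0.4632, 0.3183, 0.0644]
orientation: [-3.142, 0.001, -2.796]
force: [-0.2, -0.7, 6.1]
finger_gap: 0.582
grasp_force: 23.1
units: shift [ 0.06 -0.    0.08] turn [-0.    0.01 -0.  ] | shift if turned first [ 0.06 -0.    0.08] t 3.23 F [-0.2 -0.7  6.1] gap 0.582
```

```bash
python3 -m crank '[[[0.1,0,-0.04,0,0,0,200],[0.15,0,0,0,0,0,200],[0.15,0,0,0,0,0,200],[0.15,0,0,0,0,0,200],[0.12,0,0,0,0,0,200],[0,0,0,0,0,0,200],[0,0,0,0,0,0,200]]]'
python3 -c "
from h import *
to(.4614,.3176,.062,3.487)"
```

```text
t: 3.82
position: [0.4434, 0.3111, 0.0649]
orientation: [-3.141, -0.001, -2.796]
force: [0.1, 0.0, -0.6]
finger_gap: 0.583
grasp_force: 22.4
units: shift [-0.64 -0.    0.1 ] turn [-0.   -0.01 -0.  ] | shift if turned first [-0.64 -0.    0.1 ] t 3.82 F [ 0.1  0.  -0.6] gap 0.583
```

```bash
python3 -m crank '[[[0.04,0,0,0,0,0,200],[0.04,0,0,0,0,0,200],[0,0,0,0,0,0,200],[0,0,0,0,0,0,200]]]'
python3 -c "
from h import *
to(.4614,.3176,.062,3.487)"
```

```text
t: 4.15
position: [0.4416, 0.3105, 0.065]
orientation: [-3.142, -0.0, -2.796]
force: [0.2, -0.1, -0.5]
finger_gap: 0.586
grasp_force: 22.4
units: shift [-0.7 -0.   0.1] turn [-0. -0. -0.] | shift if turned first [-0.7 -0.   0.1] t 4.15 F [ 0.2 -0.1 -0.5] gap 0.586
```

```bash
python3 -m crank '[[[0,0,0.05,0,0,0,200],[0,0,0,0,0,0,0],[0,0,0,0,0,0,0],[0,0,0,0,0,0,0],[0,0,0,0,0,0,0],[0,0,-0.5,0,0,0,0],[0,0,-1,0,0,0,0],[0,0,-1,0,0,0,0],[0,0,-1,0,0,0,0],[0,0,-1,0,0,0,0]]]'
python3 -m crank '[[[0,-1,0,0,0,0,0],[0,-1,0,0,0,0,0],[0,-1,0,0,0,0,0],[0,-1,0,0,0,0,0],[0,-1,0,0,0,0,0],[0,-1,0,0,0,0,0],[0,-1,0,0,0,0,0],[0,-1,0,0,0,0,0],[0,-1,0,0,0,0,0],[0,-1,0,0,0,0,0]]]'
python3 -c "
from h import *
to(.515,-.343,.062,3.53)
A=cv2.resize(get_image('side')[90:190,180:300,::-1],None,fx=3.3,fy=3.3)
B=cv2.resize(get_image('top')[240:320,120:216,::-1],None,fx=330/80,fy=330/80);cv2.imwrite('pics/g2.png',np.hstack([A,B]));print(A.shape,B.shape)"
```

```text
t: 4.98
position: [0.4413, 0.3103, 0.1997]
orientation: [-3.141, -0.001, -2.796]
force: [0.2, 0.3, -0.1]
finger_gap: 1.001
grasp_force: 0.0
t: 5.82
position: [0.5433, 0.0267, 0.1984]
orientation: [3.142, -0.0, -2.796]
force: [0.2, 0.1, 0.7]
finger_gap: 1.001
grasp_force: 0.0
units: shift [  5.06 -11.28   4.55] turn [ 0.   -0.   -0.54] | shift if turned first [  5.54 -11.05   4.55] t 5.82 F [0.2 0.1 0.7] gap 1.001
(330, 396, 3) (330, 396, 3)
```

View pics/g2.png

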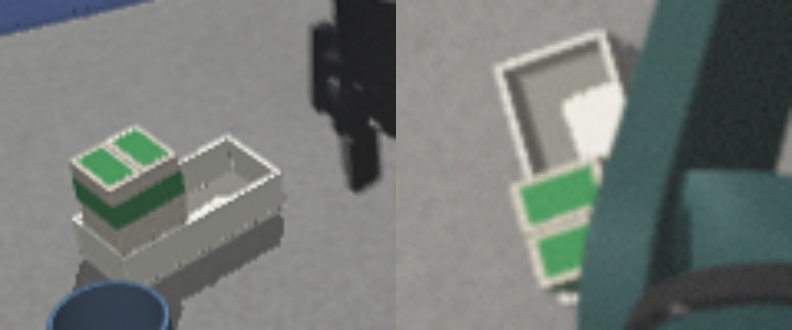

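Side-view crop: both greens are now touching at the -x end (105,165)/(140,145), with the +x end clear. Next is the far orange carton.

```bash
python3 -m crank '[[[0,0,0,0,0,-0.54,0],[0.5,-1,0,0,0,0,0],[0.5,-1,0,0,0,0,0],[0.5,-1,0,0,0,0,0],[0.5,-1,0,0,0,0,0],[0.5,-1,0,0,0,0,0],[0.5,-1,0,0,0,0,0],[0.5,-1,0,0,0,0,0],[0.5,-1,0,0,0,0,0],[0.5,-1,0,0,0,0,0]]]'
python3 -m crank '[[[0.5,-1,0,0,0,0,0],[0.5,-1,0,0,0,0,0],[0,0,0,0,0,0,0],[0,0,0,0,0,0,0]]]'
python3 -c "
from h import *
to(.515,-.343,.064,3.53)"
```

```text
t: 6.75
position: [0.5201, -0.2734, 0.1984]
orientation: [3.141, -0.0, -2.753]
force: [-0.4, 0.5, -0.2]
finger_gap: 0.999
grasp_force: 0.0
t: 7.08
position: [0.5152, -0.3407, 0.1981]
orientation: [3.141, 0.0, -2.756]
force: [0.2, 0.7, -0.2]
finger_gap: 0.997
grasp_force: 0.0
units: shift [ 0.04 -0.07  4.47] turn [ 0.01  0.   -0.03] | shift if turned first [ 0.04 -0.07  4.47] t 7.08 F [ 0.2  0.7 -0.2] gap 0.997
```

```bash
python3 -m crank '[[[0.04,-0.07,0.8,0,0,-0.03,0],[0,0,0.8,0,0,0,0],[0,0,0.8,0,0,0,0],[0,0,0.8,0,0,0,0],[0,0,0.8,0,0,0,0],[0,0,0.45,0,0,0,0],[0,0,0,0,0,0,0],[0,0,0,0,0,0,200],[0,0,0,0,0,0,200],[0,0,0,0,0,0,200]]]' 25
python3 -m crank '[[[0,0,0,0,0,0,200],[0,0,0,0,0,0,200],[0,0,-0.1,0,0,0,200],[0,0,-0.4,0,0,0,200],[0,0,-1,0,0,0,200],[0,0,-1,0,0,0,200],[0,0,-1,0,0,0,200],[0,0,-1,0,0,0,200],[0,0,0,0,0,0,200],[0,0,0,0,0,0,200]]]'
python3 -c "
from h import *
to(.4674,.3185,.2,3.487)
A=cv2.resize(get_image('side')[270:430,300:440,::-1],None,fx=2.5,fy=2.5)
cv2.imwrite('pics/o1.png',A)"
```

```text
t: 7.92
position: [0.5161, -0.3422, 0.0665]
orientation: [-3.139, 0.001, -2.75]
force: [0.9, -1.0, -0.4]
finger_gap: 0.603
grasp_force: 0.3
t: 8.75
position: [0.5162, -0.3433, 0.2032]
orientation: [-3.137, 0.002, -2.751]
force: [-0.2, -0.1, -1.2]
finger_gap: 0.582
grasp_force: 30.7
units: shift [-6.900e+00  2.102e+01  2.000e-02] turn [-0.06  0.03  0.57] | shift if turned first [-5.94 21.31  0.11] t 8.75 F [-0.2 -0.1 -1.2] gap 0.582
```

View pics/o1.png

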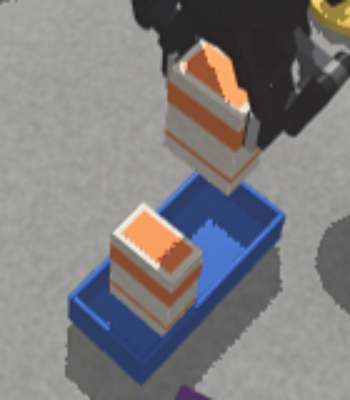

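The carton hangs upright in the gripper, and the other orange stays in the tray. Next I'll re-measure the greens for the placing position.

```bash
python3 - <<'E'
from h import *
for n,b in(("top",(140,255,185,312)),("side",(195,118,250,165))):
    im=get_image(n);h=cv2.cvtColor(im,cv2.COLOR_RGB2HSV)
    m=cv2.inRange(h,(45,90,95 if n=="top" else 105),(85,255,255));z=np.zeros_like(m);z[b[1]:b[3],b[0]:b[2]]=m[b[1]:b[3],b[0]:b[2]]
    k,l,s,c=cv2.connectedComponentsWithStats(z,connectivity=4)
    for i in range(1,k):
        if s[i,4]>15:
            v,u=np.where(l==i);p=ray(n,np.c_[u,v].astype(float),.093).mean(0);d=p-[.4624,.3168]
            print(n,p.round(4),"local",(d@np.array([[.943,-.3326],[.3326,.943]])).round(4),s[i,4])
to(.4728,.3205,.2,3.485)
E
```

```text
top [0.4404 0.3115] local [-0.0225  0.0023] 135
top [0.4119 0.3003] local [-0.0531  0.0013] 138
side [0.4394 0.3101] local [-0.0239  0.0014] 83
side [0.4108 0.2996] local [-0.0544  0.0009] 87
units: shift [-7.13 20.93  0.  ] turn [ 0.02 -0.02  0.59] | shift if turned first [-6.13 21.24 -0.03] t 8.9 F [ 0.1  0.1 -1. ] gap 0.581
```

```bash
python3 -m crank '[[[0,0.4,0,0,0,0.59,200],[-0.28,0.94,0,0,0,0,200],[-0.28,0.94,0,0,0,0,200],[-0.28,0.94,0,0,0,0,200],[-0.28,0.94,0,0,0,0,200],[-0.28,0.94,0,0,0,0,200],[-0.28,0.94,0,0,0,0,200],[-0.28,0.94,0,0,0,0,200],[-0.28,0.94,0,0,0,0,200],[-0.28,0.94,0,0,0,0,200]]]'
python3 -m crank '[[[-0.28,0.94,0,0,0,0,200],[-0.28,0.94,0,0,0,0,200],[-0.28,0.94,0,0,0,0,200],[-0.28,0.94,0,0,0,0,200],[-0.28,0.94,0,0,0,0,200],[-0.28,0.94,0,0,0,0,200],[-0.28,0.94,0,0,0,0,200],[-0.28,0.94,0,0,0,0,200],[-0.28,0.94,0,0,0,0,200],[-0.28,0.94,0,0,0,0,200]]]'
python3 -m crank '[[[-0.28,0.94,0,0,0,0,200],[-0.28,0.94,0,0,0,0,200],[0,0.2,0,0,0,0,200],[0,0,0,0,0,0,200],[0,0,0,0,0,0,200]]]'
python3 -c "
from h import *
to(.4725,.3215,.067,3.485)"
```

```text
t: 9.73
position: [0.4947, -0.065, 0.1986]
orientation: [3.14, -0.003, -2.798]
force: [0.7, -0.5, -0.6]
finger_gap: 0.581
grasp_force: 30.7
t: 10.57
position: [0.4788, 0.2283, 0.1984]
orientation: [-3.142, -0.003, -2.798]
force: [0.7, 0.4, -0.3]
finger_gap: 0.581
grasp_force: 30.7
t: 10.98
position: [0.4741, 0.291, 0.1987]
orientation: [-3.141, -0.003, -2.797]
force: [-0.1, -0.3, -0.5]
finger_gap: 0.581
grasp_force: 30.7
units: shift [-0.31  0.98  4.39] turn [-0.01 -0.04  0.02] | shift if turned first [-0.29  0.98  4.39] t 10.98 F [-0.1 -0.3 -0.5] gap 0.581
```

```bash
python3 -m crank '[[[-0.3,0.98,0,0,0,0,200],[0,0,0.9,0,0,0,200],[0,0,0.9,0,0,0,200],[0,0,0.6,0,0,0,200],[0,0,0,0,0,0,200],[0,0,0,0,0,0,200]]]'
python3 -c "
from h import *
to(.4725,.3215,.067,3.485)
A=cv2.resize(get_image('side')[70:190,170:310,::-1],None,fx=3,fy=3)
B=cv2.resize(get_image('top')[230:320,120:225,::-1],None,fx=4,fy=4);cv2.imwrite('pics/p1.png',np.hstack([A,B]))"
```

```text
t: 11.48
position: [0.4729, 0.3205, 0.127]
orientation: [-3.141, -0.004, -2.799]
force: [-0.0, -0.5, -0.4]
finger_gap: 0.582
grasp_force: 30.6
units: shift [-0.01  0.04  2.  ] turn [-0.01 -0.05 -0.02] | shift if turned first [0.   0.04 2.  ] t 11.48 F [-0.  -0.5 -0.4] gap 0.582
```

View pics/p1.png

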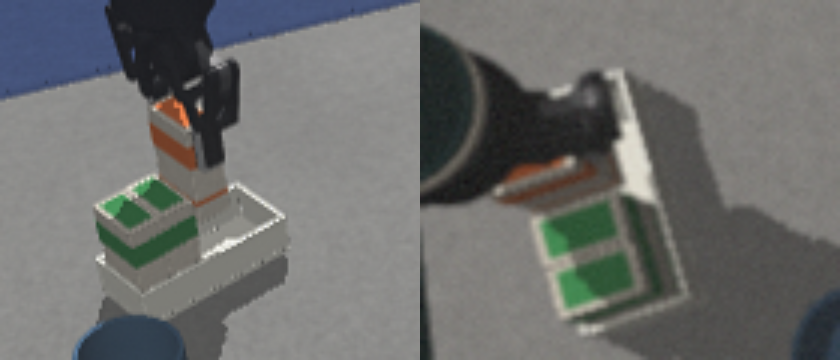

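The orange carton sits over the free gap just behind the greens (side crop 190,165), without contact. I'll lower it slowly.

```bash
python3 -m crank '[[[0,0.03,0.5,0,0,0,200],[0,0,0.5,0,0,0,200],[0,0,0.5,0,0,0,200],[0,0,0.25,0,0,0,200],[0,0,0.1,0,0,0,200],[0,0,0,0,0,0,200],[0,0,0,0,0,0,200]]]'
python3 -c "
from h import *
to(.4725,.3215,.067,3.485)"
```

```text
t: 12.17
position: [0.474, 0.3234, 0.0734]
orientation: [3.142, 0.001, -2.798]
force: [1.1, -1.2, -0.4]
finger_gap: 0.586
grasp_force: 30.6
units: shift [ 0.07 -0.04  0.21] turn [0.   0.02 0.  ] | shift if turned first [ 0.07 -0.04  0.21] t 12.17 F [ 1.1 -1.2 -0.4] gap 0.586
```

```bash
python3 -m crank '[[[0,0,0.1,0,0,0,200],[0,0,0.1,0,0,0,200],[0,0,0.05,0,0,0,200],[0,0,0,0,0,0,200],[0,0,0,0,0,0,200]]]'
python3 -m crank '[[[0,0,0.05,0,0,0,200],[0,0,0,0,0,0,200],[0,0,0,0,0,0,200]]]'
python3 -c "
from h import *
to(.4725,.3215,.067,3.485)"
```

```text
t: 12.58
position: [0.4741, 0.3235, 0.0665]
orientation: [3.142, 0.002, -2.798]
force: [-1.8, -2.0, 11.9]
finger_gap: 0.587
grasp_force: 31.9
t: 12.83
position: [0.4743, 0.3235, 0.0663]
orientation: [-3.141, 0.003, -2.798]
force: [-3.9, -3.8, 23.5]
finger_gap: 0.581
grasp_force: 33.1
units: shift [ 0.08 -0.04 -0.02] turn [-0.    0.03  0.01] | shift if turned first [ 0.08 -0.04 -0.02] t 12.83 F [-3.9 -3.8 23.5] gap 0.581
```

```bash
python3 -m crank '[[[0,0,-0.07,0,0,0,200],[0,0,0,0,0,0,0],[0,0,0,0,0,0,0],[0,0,0,0,0,0,0],[0,0,0,0,0,0,0],[0,0,-0.5,0,0,0,0],[0,0,-1,0,0,0,0],[0,0,-1,0,0,0,0],[0,0,-1,0,0,0,0],[0,0,-1,0,0,0,0]]]'
python3 -m crank '[[[0.28,-0.94,0,0,0,0,0],[0.28,-0.94,0,0,0,0,0],[0.28,-0.94,0,0,0,0,0],[0.28,-0.94,0,0,0,0,0],[0.28,-0.94,0,0,0,0,0],[0.28,-0.94,0,0,0,0,0],[0.28,-0.94,0,0,0,0,0],[0.28,-0.94,0,0,0,0,0],[0.28,-0.94,0,0,0,0,0],[0.28,-0.94,0,0,0,0,0]]]'
python3 -c "
from h import *
to(.4747,-.3583,.2,3.54)"
```

```text
t: 13.67
position: [0.4729, 0.323, 0.2014]
orientation: [-3.141, -0.001, -2.798]
force: [1.3, -0.2, 0.9]
finger_gap: 0.999
grasp_force: 0.0
t: 14.5
position: [0.489, 0.028, 0.2003]
orientation: [3.141, -0.001, -2.798]
force: [0.6, -0.8, 0.3]
finger_gap: 1.0
grasp_force: 0.0
units: shift [ 4.790e+00 -1.196e+01  1.000e-02] turn [ 0.   -0.01 -0.68] | shift if turned first [ 5.430e+00 -1.168e+01  1.000e-02] t 14.5 F [ 0.6 -0.8  0.3] gap 1.0
```

```bash
python3 -m crank '[[[0,0,0,0,0,-0.68,0],[0.45,-0.96,0,0,0,0,0],[0.45,-0.96,0,0,0,0,0],[0.45,-0.96,0,0,0,0,0],[0.45,-0.96,0,0,0,0,0],[0.45,-0.96,0,0,0,0,0],[0.45,-0.96,0,0,0,0,0],[0.45,-0.96,0,0,0,0,0],[0.45,-0.96,0,0,0,0,0],[0.45,-0.96,0,0,0,0,0]]]'
python3 -m crank '[[[0.45,-0.96,0,0,0,0,0],[0.45,-0.96,0,0,0,0,0],[0.45,-0.96,0,0,0,0,0],[0,0,0,0,0,0,0],[0,0,0,0,0,0,0]]]'
python3 - <<'E'
from h import *
to(.4747,-.3583,.067,3.54)
for r in caps("side",get_image("side"),"orange"):
    if 300<r[0][0]<420: print(r)
E
```

```text
t: 15.33
position: [0.4772, -0.2581, 0.2003]
orientation: [3.141, -0.0, -2.744]
force: [0.6, -0.0, -0.1]
finger_gap: 1.001
grasp_force: 0.0
t: 15.75
position: [0.4736, -0.3536, 0.2]
orientation: [3.141, -0.0, -2.746]
force: [0.4, 0.9, -0.2]
finger_gap: 1.001
grasp_force: 0.0
units: shift [ 0.03 -0.16  4.43] turn [ 0.   -0.   -0.04] | shift if turned first [ 0.03 -0.16  4.43] t 15.75 F [ 0.4  0.9 -0.2] gap 1.001
([362.7, 366.3], [0.4742, -0.3591], [21.0, 38.0], 22.9, 311)
([360.0, 380.9], [0.4595, -0.379], [27.0, 56.0], 50.4, 178)
```

```bash
python3 -m crank '[[[0.03,-0.16,0.8,0,0,0,0],[0,0,0.8,0,0,0,0],[0,0,0.8,0,0,0,0],[0,0,0.8,0,0,0,0],[0,0,0.8,0,0,0,0],[0,0,0.43,0,0,0,0],[0,0,0,0,0,0,0],[0,0,0,0,0,0,200],[0,0,0,0,0,0,200],[0,0,0,0,0,0,200]]]' 25
python3 -m crank '[[[0,0,0,0,0,0,200],[0,0,0,0,0,0,200],[0,0,-0.1,0,0,0,200],[0,0,-0.4,0,0,0,200],[0,0,-1,0,0,0,200],[0,0,-1,0,0,0,200],[0,0,-1,0,0,0,200],[0,0,-1,0,0,0,200],[0,0,0,0,0,0,200],[0,0,0,0,0,0,200]]]'
python3 - <<'E'
from h import *
im=get_image("side")
def loc(p): return ((np.array(p)-[.4624,.3168])@np.array([[.943,-.3326],[.3326,.943]])).round(4)
for r in caps("side",im,"orange",minA=10):
    if 200<r[0][0]<280 and r[0][1]<180: print(r,loc(r[1]))
for r in caps("top",get_image("top"),"orange",minA=10):
    if 130<r[0][0]<200 and 230<r[0][1]<310: print(r,loc(r[1]))
p=np.array([.4624,.3168])+np.array([[.943,-.3326],[.3326,.943]])@[.0485,.002]
print(p);to(p[0],p[1],.2,3.485)
E
```

```text
t: 16.63
position: [0.4758, -0.357, 0.0692]
orientation: [-3.139, 0.001, -2.743]
force: [-0.3, -0.7, 1.0]
finger_gap: 0.602
grasp_force: 0.5
t: 17.47
position: [0.4759, -0.3579, 0.2056]
orientation: [-3.137, 0.002, -2.744]
force: [0.1, 0.3, -1.4]
finger_gap: 0.585
grasp_force: 30.1
([233.9, 127.8], [0.4719, 0.3239], [20.0, 35.0], 19.6, 77) [0.0113 0.0035]
([240.9, 140.9], [0.472, 0.268], [38.0, 22.0], 17.8, 74) [-0.0072 -0.0492]
([154.4, 272.2], [0.4735, 0.3247], [20.0, 38.0], 20.8, 148) [0.0131 0.0038]
[0.5074703 0.3348171]
units: shift [-9.95 20.81  0.09] turn [ 0.01 -0.01  0.68] | shift if turned first [-8.8  21.32  0.08] t 17.57 F [-0.8 -0.4 -1. ] gap 0.579
```

```bash
python3 -m crank '[[[0,0.4,0,0,0,0.68,200],[-0.4,0.93,0,0,0,0,200],[-0.4,0.93,0,0,0,0,200],[-0.4,0.93,0,0,0,0,200],[-0.4,0.93,0,0,0,0,200],[-0.4,0.93,0,0,0,0,200],[-0.4,0.93,0,0,0,0,200],[-0.4,0.93,0,0,0,0,200],[-0.4,0.93,0,0,0,0,200],[-0.4,0.93,0,0,0,0,200]]]'
python3 -m crank '[[[-0.4,0.93,0,0,0,0,200],[-0.4,0.93,0,0,0,0,200],[-0.4,0.93,0,0,0,0,200],[-0.4,0.93,0,0,0,0,200],[-0.4,0.93,0,0,0,0,200],[-0.4,0.93,0,0,0,0,200],[-0.4,0.93,0,0,0,0,200],[-0.4,0.93,0,0,0,0,200],[-0.4,0.93,0,0,0,0,200],[-0.4,0.93,0,0,0,0,200]]]'
python3 -m crank '[[[-0.4,0.93,0,0,0,0,200],[-0.4,0.93,0,0,0,0,200],[0,0.4,0,0,0,0,200],[0,0,0,0,0,0,200],[0,0,0,0,0,0,200]]]'
python3 -c "
from h import *
to(.5087,.3342,.127,3.485)"
```

```text
t: 18.4
position: [0.4857, -0.0711, 0.2011]
orientation: [3.139, -0.003, -2.798]
force: [1.8, -0.4, -0.5]
finger_gap: 0.579
grasp_force: 30.1
t: 19.23
position: [0.5048, 0.2313, 0.2008]
orientation: [3.142, -0.004, -2.798]
force: [0.6, 0.1, -1.4]
finger_gap: 0.581
grasp_force: 30.1
t: 19.65
position: [0.5047, 0.3017, 0.2011]
orientation: [-3.141, -0.004, -2.796]
force: [-0.2, -0.1, -0.2]
finger_gap: 0.581
grasp_force: 30.1
units: shift [-0.5   0.98  2.47] turn [-0.01 -0.05  0.02] | shift if turned first [-0.49  0.97  2.47] t 19.65 F [-0.2 -0.1 -0.2] gap 0.581
```

```bash
python3 -m crank '[[[-0.5,0.98,0,0,0,0,200],[0,0,0.9,0,0,0,200],[0,0,0.9,0,0,0,200],[0,0,0.65,0,0,0,200],[0,0,0,0,0,0,200],[0,0,0,0,0,0,200]]]'
python3 -c "
from h import *
to(.5087,.3342,.073,3.485)
A=cv2.resize(get_image('side')[70:190,170:310,::-1],None,fx=3,fy=3)
B=cv2.resize(get_image('top')[230:320,120:225,::-1],None,fx=4,fy=4);cv2.imwrite('pics/p2.png',np.hstack([A,B]))"
```

```text
t: 20.15
position: [0.5092, 0.3328, 0.1279]
orientation: [-3.141, -0.004, -2.799]
force: [-0.5, 0.2, 0.2]
finger_gap: 0.583
grasp_force: 30.0
units: shift [-0.01  0.05  1.83] turn [-0.01 -0.05 -0.01] | shift if turned first [0.   0.05 1.83] t 20.15 F [-0.5  0.2  0.2] gap 0.583
```

View pics/p2.png

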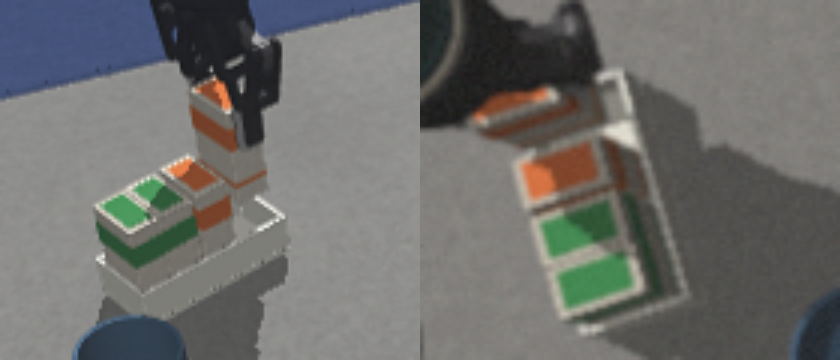

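Three cartons stand in the row. The fourth is over the end gap with clearance, so I'll lower it.

```bash
python3 -m crank '[[[0,0,0.5,0,0,0,200],[0,0,0.5,0,0,0,200],[0,0,0.5,0,0,0,200],[0,0,0.2,0,0,0,200],[0,0,0,0,0,0,200],[0,0,0,0,0,0,200]]]'
python3 -m crank '[[[0,0,0.1,0,0,0,200],[0,0,0.05,0,0,0,200],[0,0,0,0,0,0,200],[0,0,0,0,0,0,200]]]'
python3 -c "
from h import *
to(.5087,.3342,.069,3.485)"
```

```text
t: 20.75
position: [0.511, 0.335, 0.0792]
orientation: [3.142, 0.001, -2.798]
force: [0.1, 0.7, -0.8]
finger_gap: 0.581
grasp_force: 30.0
t: 21.08
position: [0.5105, 0.335, 0.0741]
orientation: [3.142, 0.0, -2.798]
force: [0.3, 0.5, -0.6]
finger_gap: 0.581
grasp_force: 30.0
units: shift [ 0.06 -0.    0.17] turn [0.   0.01 0.  ] | shift if turned first [ 0.06 -0.    0.17] t 21.08 F [ 0.3  0.5 -0.6] gap 0.581
```

```bash
python3 -m crank '[[[0.04,0,0.08,0,0,0,200],[0,0,0.06,0,0,0,200],[0,0,0,0,0,0,200],[0,0,0,0,0,0,200]]]'
python3 -m crank '[[[0,0,0.05,0,0,0,200],[0,0,0,0,0,0,200],[0,0,0,0,0,0,200]]]'
```

```text
t: 21.42
position: [0.509, 0.3344, 0.0693]
orientation: [-3.142, -0.0, -2.798]
force: [-0.1, 0.5, -0.9]
finger_gap: 0.58
grasp_force: 30.0
t: 21.67
position: [0.5092, 0.3344, 0.0692]
orientation: [-3.142, 0.0, -2.798]
force: [-2.6, -1.2, 10.3]
finger_gap: 0.581
grasp_force: 31.2
```

```bash
python3 -m crank '[[[0,0,-0.04,0,0,0,200],[0,0,0,0,0,0,0],[0,0,0,0,0,0,0],[0,0,0,0,0,0,0],[0,0,0,0,0,0,0],[0,0,-0.5,0,0,0,0],[0,0,-1,0,0,0,0],[0,0,-1,0,0,0,0],[0,0,-1,0,0,0,0],[0,0,-1,0,0,0,0]]]'
python3 -m crank '[[[0.4,-0.92,0,0,0,0,0],[0.4,-0.92,0,0,0,0,0],[0.4,-0.92,0,0,0,0,0],[0.4,-0.92,0,0,0,0,0],[0.4,-0.92,0,0,0,0,0],[0.4,-0.92,0,0,0,0,0],[0.4,-0.92,0,0,0,0,0],[0.4,-0.92,0,0,0,0,0],[0.4,-0.92,0,0,0,0,0],[0.4,-0.92,0,0,0,0,0]]]'
python3 - <<'E'
from h import *
to(.4986,-.347,.2,3.537)
s=get_image("side")[:,:,::-1];t=get_image("top")[:,:,::-1]
f=lambda i,u,v,w,h,k:cv2.resize(i[v:v+h,u:u+w],None,fx=k,fy=k,interpolation=cv2.INTER_CUBIC)
A=np.hstack([f(t,410,226,66,74,4),f(t,273,206,66,74,4),f(t,133,240,66,74,4)])
B=np.hstack([f(s,190,100,99,100,3),f(s,325,325,99,100,3)]);B=np.pad(B,((0,0),(0,A.shape[1]-B.shape[1]),(0,0)))
cv2.imwrite("pics/m1.png",np.vstack([A,B]))
E
```

```text
t: 22.5
position: [0.5089, 0.3343, 0.2052]
orientation: [-3.141, -0.001, -2.798]
force: [1.4, -0.0, -0.9]
finger_gap: 1.002
grasp_force: 0.0
t: 23.33
position: [0.4888, 0.0328, 0.2042]
orientation: [-3.142, -0.0, -2.798]
force: [0.0, 0.5, -0.4]
finger_gap: 1.0
grasp_force: 0.0
units: shift [  3.96 -12.03   0.14] turn [-0.   -0.   -0.65] | shift if turned first [  4.58 -11.81   0.14] t 23.33 F [ 0.   0.5 -0.4] gap 1.0
```

View pics/m1.png

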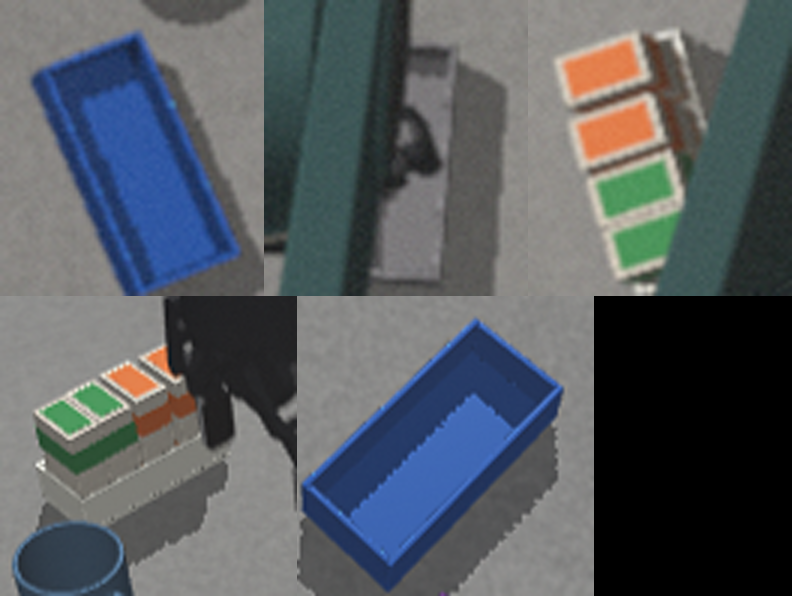

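All four cartons stand in the white tray in a row, and the blue tray is empty. I'll refit its rim from these corners.

```bash
python3 - <<'E'
from h import *
from scipy.optimize import least_squares
C=np.array([[1,1],[1,-1],[-1,-1],[-1,1]])*[.073,.033]
T=(np.array([(34,76),(143,33),(240,253)])+.5)/4-.5+(410,226);S=(np.array([(179,24),(266,92),(90,271),(7,191)])+.5)/3-.5+(325,325)
def f(p):
    c,s=np.cos(p[2]),np.sin(p[2]);W=np.c_[C@np.array([[c,s],[-s,c]])+p[:2],np.full(4,.04)]
    return np.r_[(proj("top",W[:3])-T).ravel(),(proj("side",W)-S).ravel()]
r=least_squares(f,[.5,-.35,.4]);print(r.x.round(4),r.fun.round(1))
to(r.x[0],r.x[1],.2,r.x[2]+np.pi)
E
```

```text
[ 0.4969 -0.3486  0.3818] [ 2.1 -1.1 -0.3 -0.2  1.2  1.  -0.8 -1.2  0.1 -0.3  1.1  0.3 -1.4 -0.9]
units: shift [  3.97 -12.01   0.16] turn [-0.02 -0.01 -0.52] | shift if turned first [  4.46 -11.83   0.14] t 23.43 F [ 0.5  0.8 -0.6] gap 1.0
```

```bash
python3 -m crank '[[[0,0,0,0,0,-0.58,0],[0.38,-0.98,0,0,0,0,0],[0.38,-0.98,0,0,0,0,0],[0.38,-0.98,0,0,0,0,0],[0.38,-0.98,0,0,0,0,0],[0.38,-0.98,0,0,0,0,0],[0.38,-0.98,0,0,0,0,0],[0.38,-0.98,0,0,0,0,0],[0.38,-0.98,0,0,0,0,0],[0.38,-0.98,0,0,0,0,0]]]'
python3 -m crank '[[[0.38,-0.98,0,0,0,0,0],[0.38,-0.98,0,0,0,0,0],[0.3,-0.1,0,0,0,0,0],[0,0,0,0,0,0,0],[0,0,0,0,0,0,0]]]'
python3 -c "
from h import *
to(.4975,-.348,.022,3.53)"
```

```text
t: 24.27
position: [0.4951, -0.2504, 0.2041]
orientation: [3.141, 0.0, -2.751]
force: [0.7, -0.0, 0.7]
finger_gap: 1.001
grasp_force: 0.0
t: 24.68
position: [0.4886, -0.3178, 0.2038]
orientation: [3.14, -0.0, -2.753]
force: [0.7, 0.7, -0.5]
finger_gap: 0.997
grasp_force: 0.0
units: shift [ 0.11 -1.05  6.06] turn [ 0.02 -0.    0.01] | shift if turned first [ 0.11 -1.04  6.06] t 24.68 F [ 0.7  0.7 -0.5] gap 0.997
```

```bash
python3 -m crank '[[[0.11,-0.99,0,0,0,0,0],[0,-0.06,0.9,0,0,0,0],[0,0,0.9,0,0,0,0],[0,0,0.9,0,0,0,0],[0,0,0.9,0,0,0,0],[0,0,0.6,0,0,0,0],[0,0,0,0,0,0,0],[0,0,0,0,0,0,0]]]'
python3 -c "
from h import *
to(.4975,-.348,.022,3.53)"
```

```text
t: 25.35
position: [0.4976, -0.3469, 0.0776]
orientation: [3.139, -0.001, -2.75]
force: [1.0, 0.1, -0.1]
finger_gap: 0.996
grasp_force: 0.0
units: shift [ 0.01 -0.04  1.85] turn [ 0.04 -0.01  0.04] | shift if turned first [ 0.02 -0.03  1.85] t 25.35 F [ 1.   0.1 -0.1] gap 0.996
```

```bash
python3 -m crank '[[[0,-0.03,0.5,0,0,0,0],[0,0,0.5,0,0,0,0],[0,0,0.5,0,0,0,0],[0,0,0.28,0,0,0,0],[0,0,0,0,0,0,0],[0,0,0,0,0,0,0]]]' 30
python3 -m crank '[[[0,0,0,0,0,0,200],[0,0,0,0,0,0,200],[0,0,0,0,0,0,200],[0,0,0,0,0,0,200],[0,0,0,0,0,0,200]]]' 30
python3 -m crank '[[[0,0,-0.1,0,0,0,200],[0,0,-0.4,0,0,0,200],[0,0,-0.8,0,0,0,200],[0,0,-1,0,0,0,200],[0,0,-1,0,0,0,200],[0,0,-0.5,0,0,0,200],[0,0,0,0,0,0,200],[0,0,0,0,0,0,200]]]'
python3 - <<'E'
from h import *
to(.5459,-.0146,.14,3.0746)
s=get_image("side")[:,:,::-1];t=get_image("top")[:,:,::-1]
f=lambda i,u,v,w,h,k:cv2.resize(i[v:v+h,u:u+w],None,fx=k,fy=k,interpolation=cv2.INTER_CUBIC)
cv2.imwrite("pics/b1.png",np.hstack([f(s,300,250,140,150,3),f(t,410,200,90,112.5.__int__(),4)[:450]]))
E
```

```text
t: 25.85
position: [0.4988, -0.35, 0.0258]
orientation: [-3.141, 0.0, -2.751]
force: [0.8, 0.9, 0.8]
finger_gap: 1.001
grasp_force: 0.0
t: 26.27
position: [0.499, -0.3504, 0.0263]
orientation: [-3.14, 0.001, -2.752]
force: [0.6, 2.3, 6.2]
finger_gap: 0.768
grasp_force: 34.5
t: 26.93
position: [0.4986, -0.3504, 0.14]
orientation: [-3.139, 0.001, -2.752]
force: [0.0, -0.4, -2.7]
finger_gap: 0.765
grasp_force: 35.0
units: shift [-5.71  9.75 -0.01] turn [-0.02  0.02  5.71] | shift if turned first [-0.83 11.27  0.  ] t 26.93 F [ 0.  -0.4 -2.7] gap 0.765Traceback (most recent call last):
  File "<stdin>", line 5, in <module>
    return _nx.concatenate(arrs, 1, dtype=dtype, casting=casting)
           ~~~~~~~~~~~~~~~^^^^^^^^^^^^^^^^^^^^^^^^^^^^^^^^^^^^^^^
ValueError: all the input array dimensions except for the concatenation axis must match exactly, but along dimension 0, the array at index 0 has size 450 and the array at index 1 has size 448
```

```bash
python3 -m crank '[[[0,0,0,0,0,0.8,200],[0,0,0,0,0,0.8,200],[0,0,0,0,0,0.8,200],[0,0,0,0,0,0.8,200],[0,0,0,0,0,0.8,200],[0,0,0,0,0,0.8,200],[0,0,0,0,0,0.9,200],[0,0.5,0,0,0,0,200],[-0.08,0.9,0,0,0,0,200],[-0.08,0.9,0,0,0,0,200]]]'
python3 -m crank '[[[-0.08,0.9,0,0,0,0,200],[-0.08,0.9,0,0,0,0,200],[-0.08,0.9,0,0,0,0,200],[-0.08,0.9,0,0,0,0,200],[-0.08,0.9,0,0,0,0,200],[-0.08,0.9,0,0,0,0,200],[-0.08,0.9,0,0,0,0,200],[-0.08,0.9,0,0,0,0,200],[0,0,0,0,0,0,200],[0,0,0,0,0,0,200]]]'
python3 -c "
from h import *
to(.5459,-.0146,.1,3.0746)"
```

```text
t: 27.87
position: [0.5064, -0.2801, 0.137]
orientation: [3.14, -0.003, 3.075]
force: [0.3, 1.2, -3.5]
finger_gap: 0.766
grasp_force: 34.9
t: 28.7
position: [0.5396, -0.0652, 0.1375]
orientation: [3.141, -0.003, 3.08]
force: [-0.4, 0.1, -2.7]
finger_gap: 0.766
grasp_force: 35.1
units: shift [-0.11  1.7   1.25] turn [ 0.01 -0.04  0.06] | shift if turned first [-0.1   1.7   1.25] t 28.7 F [-0.4  0.1 -2.7] gap 0.766
```

```bash
python3 - <<'E'
from h import *
from scipy.optimize import minimize
o=observe();p=o["position"];yaw=o["orientation"][2]-np.pi
im=get_image("side");h=cv2.cvtColor(im,cv2.COLOR_RGB2HSV)
m=cv2.inRange(h,(108,150,30),(125,255,255));m[:160]=0;m[420:]=0;m[:,:220]=0
k,l,s,c=cv2.connectedComponentsWithStats(m);print([(s[i].tolist()) for i in range(1,k) if s[i,4]>60])
pts=np.vstack([np.argwhere(l==i)[:,::-1] for i in range(1,k) if s[i,4]>60]).astype(np.float32)
H=np.zeros((480*4,640*4),np.uint8);hull=cv2.convexHull(pts);cv2.fillConvexPoly(H,((hull+.5)*4).astype(int),1)
B=np.array([[a*.073,b*.033,z] for a in(1,-1) for b in(1,-1) for z in(.005,.04)])
def cost(v):
    c,s=np.cos(yaw),np.sin(yaw);dx,dy,dz=np.array(v)/1000
    L=B+[dx,dy,dz];W=np.c_[L[:,:2]@np.array([[c,s],[-s,c]])+p[:2],L[:,2]+p[2]-.0263]
    G=np.zeros_like(H);cv2.fillConvexPoly(G,cv2.convexHull(((proj("side",W)+.5)*4).astype(np.float32)).astype(int),1)
    return (G!=H).sum()/16
for x0 in((0,0,0),(5,3,0)):
    r=minimize(cost,x0,method="Nelder-Mead",options=dict(initial_simplex=np.array([x0]*4)+np.vstack([np.zeros(3),np.eye(3)*4])));print("tray offset mm from TCP (tray x,y,z):",r.x.round(1),r.fun,H.sum()/16)
E
```

```text
[[283, 187, 84, 54, 1992]]
tray offset mm from TCP (tray x,y,z): [  4.3  15.6 -15.9] 67.0625 2864.8125
tray offset mm from TCP (tray x,y,z): [  3.9  13.5 -13.4] 71.6875 2864.8125
```

```bash
python3 - <<'E'
from h import *
from scipy.optimize import minimize
o=observe();p=o["position"];yaw=o["orientation"][2]-np.pi
im=get_image("side");h=cv2.cvtColor(im,cv2.COLOR_RGB2HSV)
m=cv2.inRange(h,(108,150,30),(125,255,255));m[:160]=0;m[260:]=0;m[:,:270]=0;m[:,380:]=0
H=np.zeros((480*4,640*4),np.uint8);hull=cv2.convexHull(np.argwhere(m>0)[:,::-1].astype(np.float32));cv2.fillConvexPoly(H,((hull+.5)*4).astype(int),1)
B=np.array([[a*.073,b*.033,z] for a in(1,-1) for b in(1,-1) for z in(.005,.04)])
def cost(v,dz):
    c,s=np.cos(yaw),np.sin(yaw);dx,dy=np.array(v)/1000
    L=B+[dx,dy,dz];W=np.c_[L[:,:2]@np.array([[c,s],[-s,c]])+p[:2],L[:,2]+p[2]-.0263]
    G=np.zeros_like(H);cv2.fillConvexPoly(G,cv2.convexHull(((proj("side",W)+.5)*4).astype(np.float32)).astype(int),1)
    return (G!=H).sum()/16
for dz in(0,-.002):
    r=minimize(cost,(0,0),args=(dz,),method="Nelder-Mead",options=dict(initial_simplex=[(0,0),(4,0),(0,4)]));print(dz,r.x.round(1),r.fun)
to(.5459,-.0146,.1,3.0746)
E
```

```text
0 [-0.2  1.8] 160.625
-0.002 [0.3 3.4] 152.1875
units: shift [-0.08  1.76  1.26] turn [-0.   -0.02  0.03] | shift if turned first [-0.08  1.76  1.26] t 28.8 F [-1.  -0.3 -2.8] gap 0.768
```

```bash
python3 -m crank '[[[-0.04,0.88,0.3,0,0,0,200],[-0.04,0.88,0.3,0,0,0,200],[0,0,0.4,0,0,0,200],[0,0,0.4,0,0,0,200],[0,0,0.4,0,0,0,200],[0,0,0,0,0,0,200],[0,0,0,0,0,0,200]]]'
python3 - <<'E'
from h import *
to(.5459,-.0146,.075,3.0746)
s=get_image("side")[:,:,::-1];t=get_image("top")[:,:,::-1]
f=lambda i,u,v,w,h,k:cv2.resize(i[v:v+h,u:u+w],None,fx=k,fy=k,interpolation=cv2.INTER_CUBIC)
cv2.imwrite("pics/b1.png",np.hstack([f(s,265,160,110,125,4),f(t,266,196,80,125,4)]))
E
```

```text
t: 29.38
position: [0.546, -0.0156, 0.0841]
orientation: [-3.142, -0.002, 3.075]
force: [-0.4, 1.2, -3.3]
finger_gap: 0.764
grasp_force: 35.3
units: shift [0.01 0.03 0.3 ] turn [-0.   -0.03 -0.  ] | shift if turned first [0.01 0.03 0.3 ] t 29.38 F [-0.4  1.2 -3.3] gap 0.764
```

View pics/b1.png

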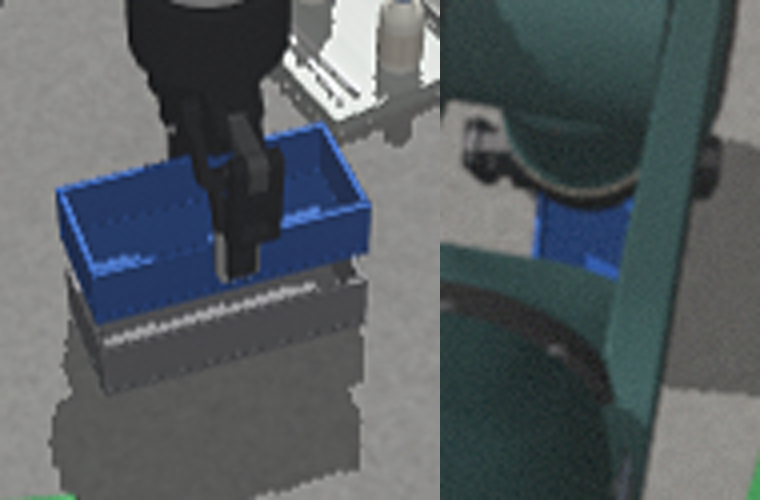

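Blue tray hovers parallel above the grey one in the side crop; I'll turn the matching corners into an offset: blue lower edge (100,322)/(368,254), grey rim (105,341)/(366,284).

```bash
python3 - <<'E'
from h import *
f=lambda x,y:(np.array([x,y])+.5)/4-.5+(265,160)
b=ray("side",[f(100,322),f(368,254)],.0628);bt=ray("side",[f(96,273),f(370,207),f(322,127),f(60,190)],.0978);g=ray("side",[f(105,341),f(366,284)],.04);gb=ray("side",[f(110,394),f(364,325)],.005)
print(b.round(4),g.round(4),"\n",bt.round(4),bt.mean(0),"\n",gb.round(4))
print(proj("side",[[.5459,-.0146,.04]]))
def cor(x,y,yaw,z):
    C=np.array([[-.073,-.033],[.073,-.033]]);c,s=np.cos(yaw),np.sin(yaw);W=np.c_[C@np.array([[c,s],[-s,c]])+[x,y],[z,z]];return ((proj("side",W)+.5-(265,160))*4).round(0)
print(cor(.546,-.0156,-.067,.0628),cor(.546,-.0156,-.067,.0978),cor(.5459,-.0146,-.067,.04),cor(.5459,-.0146,-.067,.005))
E
```

```text
[[ 0.4725 -0.0413]
 [ 0.6149 -0.0539]] [[ 0.4762 -0.0349]
 [ 0.6149 -0.0538]] 
 [[ 0.473  -0.0407]
 [ 0.614  -0.0546]
 [ 0.6172  0.0081]
 [ 0.4769  0.0203]] [ 0.54527792 -0.01673142] 
 [[ 0.4744 -0.0409]
 [ 0.6162 -0.0518]]
[[318.35936548 227.97799016]]
[[ 99. 327.]
 [371. 253.]] [[ 95. 279.]
 [374. 204.]] [[101. 355.]
 [368. 282.]] [[105. 399.]
 [366. 326.]]
```

```bash
python3 -m crank '[[[-0.04,0.04,0.2,0,0,0,200],[0,0,0.2,0,0,0,200],[0,0,0.15,0,0,0,200],[0,0,0.08,0,0,0,200],[0,0,0,0,0,0,200],[0,0,0,0,0,0,200]]]'
python3 -m crank '[[[0,0,0.06,0,0,0,200],[0,0,0.04,0,0,0,200],[0,0,0,0,0,0,200],[0,0,0,0,0,0,200]]]'
```

```text
t: 29.98
position: [0.5479, -0.0135, 0.0656]
orientation: [-3.142, -0.001, 3.076]
force: [-0.7, 0.3, -2.4]
finger_gap: 0.764
grasp_force: 35.5
t: 30.32
position: [0.5481, -0.0136, 0.0629]
orientation: [-3.142, -0.0, 3.076]
force: [-0.0, 0.6, -2.3]
finger_gap: 0.764
grasp_force: 35.5
```

```bash
python3 -m crank '[[[0,0,0.04,0,0,0,200],[0,0,0,0,0,0,200],[0,0,0,0,0,0,200]]]'
python3 -m crank '[[[0,0,0.03,0,0,0,200],[0,0,0,0,0,0,200],[0,0,0,0,0,0,200]]]'
```

```text
t: 30.57
position: [0.5481, -0.0136, 0.0617]
orientation: [-3.142, -0.0, 3.076]
force: [0.3, 0.6, -2.1]
finger_gap: 0.768
grasp_force: 35.5
t: 30.82
position: [0.5482, -0.0136, 0.0613]
orientation: [-3.141, 0.0, 3.076]
force: [-1.1, 0.8, 4.6]
finger_gap: 0.764
grasp_force: 36.3
```

It seated at the predicted height, so I'll release and retreat.

```bash
python3 -m crank '[[[0,0,0,0,0,0,0],[0,0,0,0,0,0,0],[0,0,0,0,0,0,0],[0,0,0,0,0,0,0],[0,0,-0.3,0,0,0,0],[0,0,-0.8,0,0,0,0],[0,0,-1,0,0,0,0],[0,0,-1,0,0,0,0],[0,0,-1,0,0,0,0],[0,0,-0.5,0,0,0,0]]]'
python3 -m crank '[[[0.9,0,0,0,0,0,0],[0.9,0,0,0,0,0,0],[0.9,0,0,0,0,0,0],[0.9,0,0,0,0,0,0],[0,0,0,0,0,0,0],[0,0,0,0,0,0,0],[0,0,0,0,0,0,0]]]'
python3 - <<'E'
from h import *
from scipy.optimize import minimize
im=get_image("side");cv2.imwrite("pics/end.png",im[:,:,::-1]);h=cv2.cvtColor(im,cv2.COLOR_RGB2HSV)
m=cv2.inRange(h,(108,150,30),(125,255,255));m[:150]=0;m[270:]=0;m[:,265:270]=0;m[:,:265]=0;m[:,390:]=0
H=np.zeros((1920,2560),np.uint8);cv2.fillConvexPoly(H,((cv2.convexHull(np.argwhere(m>0)[:,::-1].astype(np.float32))+.5)*4).astype(int),1)
B=np.array([[a*.073,b*.033,z] for a in(1,-1) for b in(1,-1) for z in(.04,.075)])
def cost(v):
    x,y,w=v;c,s=np.cos(w),np.sin(w);W=np.c_[B[:,:2]@np.array([[c,s],[-s,c]])+[x,y],B[:,2]]
    G=np.zeros_like(H);cv2.fillConvexPoly(G,cv2.convexHull(((proj("side",W)+.5)*4).astype(np.float32)).astype(int),1);return (G!=H).sum()/16
r=minimize(cost,(.547,-.014,-.067),method="Nelder-Mead",options=dict(initial_simplex=[(.547,-.014,-.067),(.552,-.014,-.067),(.547,-.009,-.067),(.547,-.014,0)]));print(r.x.round(4),r.fun,H.sum()/16)
for col in("orange","green"):
  for q in caps("side",im,col,minA=30):
    if q[0][0]<300 and q[0][1]<200: print(col,q)
E
```

```text
t: 31.65
position: [0.5498, -0.0138, 0.2031]
orientation: [-3.141, 0.005, 3.076]
force: [1.0, -1.5, 1.0]
finger_gap: 0.999
grasp_force: 0.0
t: 32.23
position: [0.4414, -0.0066, 0.1996]
orientation: [-3.141, 0.002, 3.076]
force: [1.5, 0.1, 0.1]
finger_gap: 1.0
grasp_force: 0.0
[ 0.552  -0.0076 -0.0157] 1801.8125 4302.8125
orange ([238.2, 142.6], [0.4643, 0.2642], [24.0, 15.0], 84.3, 36)
green ([211.1, 139.4], [0.41, 0.3023], [18.0, 35.0], 21.6, 47)
```

```bash
python3 -m crank '[[[0,-0.9,0,0,0,0,0],[0,-0.9,0,0,0,0,0],[0,-0.9,0,0,0,0,0],[0,-0.9,0,0,0,0,0],[0,-0.9,0,0,0,0,0],[0,-0.9,0,0,0,0,0],[0,-0.9,0,0,0,0,0],[0,-0.9,0,0,0,0,0],[0,0,0,0,0,0,0],[0,0,0,0,0,0,0]]]'
python3 - <<'E'
from h import *
from scipy.optimize import minimize
for n,(u0,v0,u1,v1) in(("side",(265,170,375,275)),("top",(270,195,345,285))):
    im=get_image(n);h=cv2.cvtColor(im,cv2.COLOR_RGB2HSV);m=cv2.inRange(h,(105,130,30),(125,255,255));z=np.zeros_like(m);z[v0:v1,u0:u1]=m[v0:v1,u0:u1]
    k,l,s,c=cv2.connectedComponentsWithStats(z);i=1+s[1:,4].argmax();P=np.argwhere(l==i)[:,::-1].astype(np.float32)
    H=np.zeros((1920,2560),np.uint8);cv2.fillConvexPoly(H,((cv2.convexHull(P)+.5)*4).astype(int),1)
    B=np.array([[a*.073,b*.033,q] for a in(1,-1) for b in(1,-1) for q in(.04,.075)])
    def cost(v):
        x,y,w=v;c,s=np.cos(w),np.sin(w);W=np.c_[B[:,:2]@np.array([[c,s],[-s,c]])+[x,y],B[:,2]]
        G=np.zeros_like(H);cv2.fillConvexPoly(G,cv2.convexHull(((proj(n,W)+.5)*4).astype(np.float32)).astype(int),1);return (G!=H).sum()/16
    r=minimize(cost,(.547,-.014,-.067),method="Nelder-Mead",options=dict(initial_simplex=[(.547,-.014,-.067),(.552,-.014,-.067),(.547,-.009,-.067),(.547,-.014,0)]));print(n,s[i],r.x.round(4),r.fun,H.sum()/16)
    for col in("orange","green"):
      for q in caps(n,im,col,minA=30):
        if 130<q[0][0]<290 and (q[0][1]<200 if n=="side" else 230<q[0][1]<310): print(n,col,q)
E
```

```text
t: 33.12
position: [0.4272, -0.224, 0.1988]
orientation: [-3.141, 0.001, 3.073]
force: [-0.3, 1.2, -0.4]
finger_gap: 1.003
grasp_force: 0.0
side [ 313  198   45   43 1168] [ 0.55   -0.0132 -0.0952] 1255.625 1267.6875
side orange ([246.4, 121.8], [0.5068, 0.3347], [20.0, 37.0], 20.5, 77)
side orange ([233.9, 127.8], [0.4718, 0.3238], [20.0, 35.0], 19.6, 78)
side orange ([244.9, 138.6], [0.4832, 0.2723], [61.0, 27.0], 17.3, 128)
top [ 288  211   33   64 1628] [ 0.5504 -0.0133 -0.0703] 100.0625 1716.0625
top orange ([150.8, 256.7], [0.5089, 0.3355], [19.0, 38.0], 19.3, 146)
top orange ([154.4, 272.3], [0.4734, 0.3248], [20.0, 38.0], 19.3, 150)
```

```bash
python3 -c "
from station import *
print(hand_in())"
```

```text
the job is handed in; nothing more can be done
None
```

I handed the job in at about 33 s: all four cartons stand upright in a row in the white tray, and the empty blue tray is nested on the grey one and released, seated at the expected height. I did not re-measure the grey tray or the bystanders at the end.

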